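# Knock the release pin down and lift the parts carrier level

## Robot

A 7-joint arm with a two-finger parallel gripper is mounted at the origin on the work surface. World frame = base frame: x ahead of the robot, y to its left, z up, the work surface at z = 0. Lengths are in m, angles in rad, forces in N, time in s.
With the tool pointing down it reaches from about 0.425 to 0.925 m from the base axis. Payload 6.8 kg.
Tool frame: the origin (TCP) lies on the front face of the gripper's body, between the roots of the fingers; the fingertips stand 73 mm ahead of it and the grasp point (between the pads) lies 54 mm ahead of it; z points along the fingers, y is the line along which they close (so a half turn about z gives the same grasp; the last joint's range is limited). The gripper opens to 85 mm and grips with 20 to 120 N. Pads are 22 mm wide; open, the fingers measure 114 mm over their backs; the gripper's body (76 mm by 85 mm) begins 54 mm behind the grasp point. The pads swing forward as they close: fully open they stand 13 mm farther back than shut.
Start: joints at [1.207, 0.477, 0.022, 1.555, -0.011, 1.109, -0.083], TCP at [0.171, -0.653, 0.304] pointing down, gripper open.
Joint ranges: [-2.96, 2.96], [-0.34, 2.1], [-1.41, 1.46], [0.24, 2.44], [-1.37, 4.51], [0.17, 1.92], [-2.96, 2.96]. Speed limits (rad/s): [2.39, 2.39, 3.14, 3.14, 3.14, 3.14, 3.14].

## Interface

Orientations are given as a unit quaternion [w, x, y, z].
In Python, from station import bot, optics gives the robot as it stands.
- The arm moves only by the tool drive_tool, never from a script. Its argument "deltas" is a list of rows, each an object with "gripper": the closure in counts, from 0 (fully open) to 255 (shut); "offset": the shift along the tool's x, y, z in units of 1000 mm (1.0 is 1000 mm), a list of three; "angular": the turn, a rotation vector about the tool's x, y, z in units of 45 degrees (1.0 is 45 degrees), a list of three. In form: [{"gripper": gripper, "offset": [dx, dy, dz], "angular": [rx, ry, rz]}, ...]. A call has 1 to 5 rows; each row is the pose to reach, as a shift and turn from the pose commanded when the call began, along the tool's axes at that moment; what a row does not reach only later rows make up. A row lasts 1/10 s, in which the tool goes at most 50 mm and 8.59 degrees, less where a joint would pass 70% of its speed; a pose out of reach is approached as far as the arm can. A call with a number of a shift or a turn outside -1 to 1 is refused whole. A call with a gripper value outside its range is refused whole. The fingers move at their own pace and stop on an object; "grip_force" is the grip in N (left out, the last holds). Time passes only in rows, so rows that repeat a pose let the fingers close. It gives the time, the measured TCP pose, the force, the opening and the grip force at its end, in the units of the state.
- bot.get_obs(): the state, without advancing time (a new reading comes with each control period).
- optics.read_camera(name): name is "side" or "top" or "wrist"; returns the picture (384x512x3 uint8, blue, green, red); there is no depth.
- optics.camera_model(name): a dict with "fx", "fy", "cx", "cy" (pixels), "dist" ([k1, k2, p1, p2, k3] as OpenCV has them; the pictures are not rectified), "cam_to_world" (4x4, takes a point from camera to world coordinates). Camera axes: x right, y up, looking along -z (the intrinsics and any distortion apply to the point x, -y, -z); pixel columns grow to the right and rows downward; lengths in m; the calibration is good to about 2 mm. A picture is of the moment at which its call begins: read the wrist's pose just before it. camera_model takes no time and is no camera call; for the wrist camera it gives the pose at the moment of the call.
- bot.hand_in(): hands the job in; it is judged then, once.
The state is a dict: "t": time; "q": joint angles; "joint_vel": joint speeds; "joint_torque": joint torques, N m; "eef_pos": TCP position; "tool_rot": TCP orientation; "contact_force": force on the tool from outside, world axes, zero at the start; "torque": the same for the moment, N m; "gripper_width": opening from 0.0 (shut) to 1.0 (fully open); "grasp_force": force on a finger pad.
Only numpy, scipy, OpenCV 4.12 (cv2) and the standard library are available. Lean on these libraries where they do the work, as an engineer would, in place of code of your own. Each camera call takes 0.05 s, during which the arm holds its last target. There are 200 camera calls.

## Task

Take the mallet and drive the release pin at the end of the dock fully down with it (do not push the pin with the gripper), which frees the parts carrier. Set the mallet gently down on the bench clear of the dock and let go of it, then lift the wooden carrier by its handle straight up about 12 cm off the dock and finish holding it there, steady and level, with both pipe fittings still standing inside. Leave everything else on the bench where it is.

Things in the scene. Friction and masses are not known exactly. Their poses are not given: they have to be found in the camera images.
- dock: fixed dark steel dock, a base plate 160 x 370 x 12 mm on the bench with a grey catch housing (70 x 50 mm, top 65 mm above the bench) at each end; origin: centre of its underside, at bench height; its y axis runs along its length, z up. Low rails (top 24 mm above the bench) and the two housings locate the carrier with about 2 mm of play
- pin (a joint): travel of the steel release pin, m: 0 as found (up), 0.014 fully down. The pin stands upright in the top of the housing at the dock's -y end (150 mm from the dock's centre). It is sprung and stiff, needs about 6 N downwards, and stays where it is driven. Below 0.010 the catches at both ends of the carrier still hold it locked to the dock; above 0.012 both are free
- pin_top (a point): centre of the top face of the release pin, an 18 mm round steel head that stands 20 mm above its housing when up (85 mm above the bench) and 6 mm when down
- mallet_head (a point): centre of the mallet's head, half-way up: a black rubber cylinder of 50 mm diameter and 80 mm length standing on one flat striking face, so the lower face is 40 mm below this point and the upper one 40 mm above. Axes: z along the head's axis (up), -x along the handle. The mallet weighs 0.3 to 0.5 kg, most of it in the head
- mallet_grip (a point): point on the centre line of the mallet's handle, 45 mm from the head's axis, 40 mm above the bench as found. The handle is a level, straight wooden bar of 22 mm width and 26 mm height along the mallet's x axis, that reaches from the head's side (25 mm from its axis) to 155 mm from it. Axes as mallet_head
- carrier_handle (a point): centre of the carrier's handle, a straight wooden bar 18 mm wide (x), 26 mm high (z) and 120 mm long (y) that runs above the middle of the carrier, its underside 54 mm above the carrier's walls. The centre of mass of the loaded carrier lies below this point, to within about 10 mm along x and y. Axes: y along the bar and the carrier's length, z up
- carrier_base (a point): centre of the underside of the parts carrier, an open plywood tote 120 mm (x) by 220 mm (y) with walls 50 mm high, 0.4 to 0.7 kg with its load; 117 mm below carrier_handle. As found it sits on the dock 12 mm above the bench. Steel tongues at both ends lie under the dock's catches. Axes: y along its length, z up
- coupling_mid (a point): middle of the white pipe coupling, 34 mm diameter and 44 mm high, standing loose in the carrier's +y end; 22 mm above its foot
- reducer_mid (a point): point on the axis of the grey stepped pipe reducer, 34 mm diameter and 46 mm high, standing loose in the carrier's -y end; 22 mm above its foot
- hammer_mid (a point): middle of a steel-headed hammer lying on the bench, 240 mm long, not to be used or moved
- wrench_mid (a point): middle of a steel wrench lying flat, 160 mm long, not to be moved
- driver_mid (a point): middle of a screwdriver lying on the bench, not to be moved
- collar_mid (a point): centre of a dark steel ring, 60 mm diameter and 25 mm high, not to be moved
- can_mid (a point): centre of a standing can, 52 mm diameter and 150 mm high, not to be moved
- jar_mid (a point): centre of a standing amber jar, 60 mm diameter and 70 mm high, not to be moved
There are look-alikes about, which are no part of the job. There is more than one size of the part that bears mallet_head; the job needs the middle-sized.

How it is judged:
By the outcome, as a careful person would: the job done as asked, in the order asked, and still so for the second after the job is handed in, while the arm keeps its last pose, push and grip.
It also fails if it takes over 58 s, if anything falls off the work surface, if the arm or the gripper's body presses on something with over 40 N, if the wrist force passes 120 N, or if a joint passes its speed limit or range.

## Working session

There is one attempt and no reset: what is moved stays moved. The work goes in short steps, Python scripts to look and compute and a tool call to move; the robot and the scene stay as the last step left them, time stands still between calls to the robot, and variables do not carry over. Pictures are saved under pics/ and viewed, at most 10 in all, crops included, and the job is handed in when it is done.

Besides the shell and the picture viewer there is one more tool, called after "Request:" as name([rows], argument=value, ...), one row to a line, values as JSON. drive_tool: Moves the arm, as the interface text tells. Its arguments: {"type":"object","properties":{"deltas":{"type":"array"},"grip_force":{"type":"number"}},"required":["deltas"]}

```bash
mkdir -p pics; ls; cat > h.py <<'E'
import numpy as np, cv2
from station import bot, optics
def cam(n):
    m=optics.camera_model(n); K=np.array([[m['fx'],0,m['cx']],[0,m['fy'],m['cy']],[0,0,1.]])
    return K,np.array(m['dist']),np.array(m['cam_to_world'])
def ray(n,uv,M=None):
    K,d,T=M or cam(n); p=cv2.undistortPoints(np.array(uv,float).reshape(-1,1,2),K,d).reshape(-1,2)
    v=np.c_[p[:,0],-p[:,1],-np.ones(len(p))]@T[:3,:3].T
    return T[:3,3],v
def plane(n,uv,z,M=None):
    o,v=ray(n,uv,M); return o+v*((z-o[2])/v[:,2])[:,None]
def proj(n,P,M=None):
    K,d,T=M or cam(n); p=(np.atleast_2d(P)-T[:3,3])@T[:3,:3]; p=p*[1,-1,-1]
    return cv2.projectPoints(p,np.zeros(3),np.zeros(3),K,d)[0].reshape(-1,2)
E
python3 - <<'E'
from h import *
o=bot.get_obs(); print(o)
a=optics.read_camera('top');b=optics.read_camera('side')
cv2.imwrite('pics/top.png',cv2.resize(a,(800,600),interpolation=cv2.INTER_CUBIC));cv2.imwrite('pics/side.png',cv2.resize(b,(800,600),interpolation=cv2.INTER_CUBIC))
cv2.imwrite('top_raw.png',a);cv2.imwrite('side_raw.png',b)
for n in('top','side'):print(cam(n))
E
```

```text
pics
{'t': 0.0, 'q': array([ 1.2069103 ,  0.47781483,  0.02231215,  1.55646908, -0.01150037,
        1.10929669, -0.08311589]), 'joint_vel': array([-1.33461680e-03,  8.80352852e-04,  8.64506191e-04,  4.27219728e-07,
       -1.49086887e-03,  2.01813625e-03,  1.45171350e-03]), 'joint_torque': array([-6.32156643e-04, -5.96457696e+01,  1.60782784e+00, -2.81198984e+01,
        1.24740784e-02,  9.53816925e-03,  1.64188918e-05]), 'eef_pos': array([ 0.1706707 , -0.65258304,  0.30290774]), 'tool_rot': array([-9.12338310e-04,  9.91830496e-01,  1.27559408e-01, -1.80944314e-04]), 'contact_force': array([ 0.33015863,  0.01941222, -0.17280089]), 'torque': array([-0.0276366 , -0.04642284,  0.02427822]), 'grasp_force': 0.0, 'gripper_width': 1.00117154526586}
(array([[448.72711405,   0.        , 251.27034407],
       [  0.        , 448.72711405, 188.04605571],
       [  0.        ,   0.        ,   1.        ]]), array([0.0612498, 0.       , 0.       , 0.       , 0.       ]), array([[ 0.02649247,  0.99557959, -0.09010793,  0.41458663],
       [-0.99955872,  0.02759374,  0.01099778, -0.11397202],
       [ 0.01343558,  0.08977681,  0.99587128,  1.28678761],
       [ 0.        ,  0.        ,  0.        ,  1.        ]]))
(array([[447.71967946,   0.        , 255.71195297],
       [  0.        , 447.71967946, 195.91456039],
       [  0.        ,   0.        ,   1.        ]]), array([-0.02321776,  0.        ,  0.        ,  0.        ,  0.        ]), array([[ 0.93898269,  0.26218074, -0.22264942,  0.18312596],
       [-0.34373327,  0.73896716, -0.57946093, -0.99787378],
       [ 0.01260712,  0.6206358 ,  0.78399762,  1.30861898],
       [ 0.        ,  0.        ,  0.        ,  1.        ]]))
```

View pics/top.png

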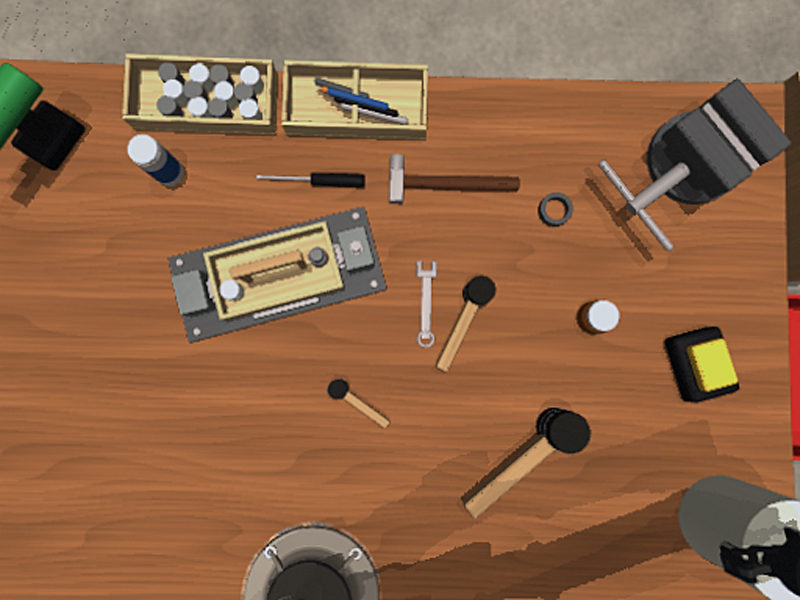

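View pics/side.png

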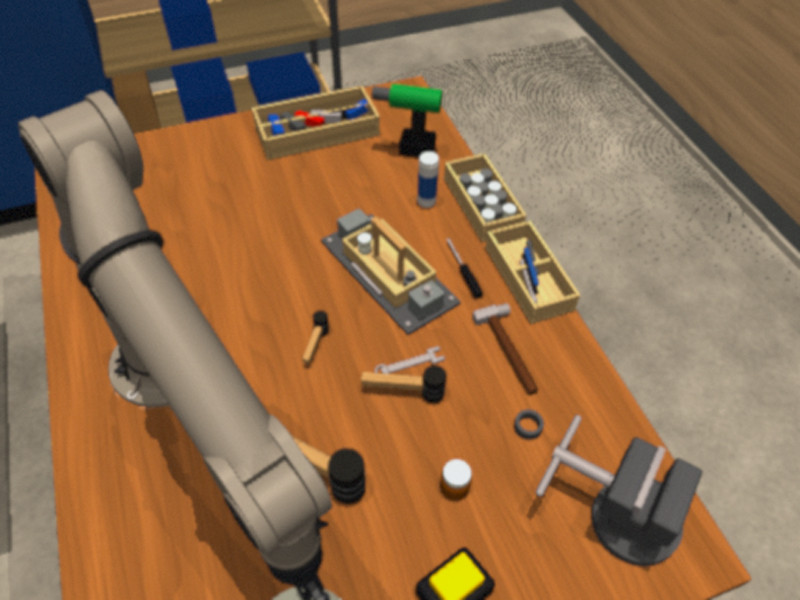

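The top view (800x600) shows the middle mallet with its head at (480,290) and handle end at (443,368). The dock runs from (188,290) to (356,247), with the pin at (356,247) and the carrier handle around (270,265). The side view agrees: mallet head at (433,383), pin at (427,292).

```bash
python3 - <<'E'
from h import *
a=cv2.imread('top_raw.png'); s=.64
hsv=cv2.cvtColor(a,cv2.COLOR_BGR2HSV)
def blob(mask,x0,y0,x1,y1):
    m=np.zeros(mask.shape,np.uint8); sl=np.s_[int(y0*s):int(y1*s),int(x0*s):int(x1*s)]; m[sl]=mask[sl]*255
    c=max(cv2.findContours(m,0,cv2.CHAIN_APPROX_NONE)[0],key=cv2.contourArea); return c
c=blob(hsv[...,2]<50,455,265,505,315); (x,y),r=cv2.minEnclosingCircle(c); print('head',x/s,y/s,r/s,cv2.contourArea(c))
print(plane('top',[[x,y]],.078))
wood=(hsv[...,2]>150)&(hsv[...,1]<140)&(hsv[...,0]<30)
c=blob(wood,425,295,485,380); r=cv2.minAreaRect(c); bx=cv2.boxPoints(r); print('handle',bx/s, plane('top',bx,.053)); 
P=plane('top',c.reshape(-1,2),.053)[:,:2]; vx,vy,x0,y0=cv2.fitLine(P.astype(np.float32),cv2.DIST_L2,0,.01,.01).ravel(); print('hdir',vx,vy,np.degrees(np.arctan2(vy,vx)),x0,y0)
# dock plate corners by approx picks (z=.012)
print('dock', plane('top',np.array([[168,256],[364,208],[386,288],[192,342]])*s,.012))
# pin & housings
print('pin', plane('top',[[356*s,247*s]],.085),'hous -y', plane('top',np.array([[336,236],[366,227],[376,264],[347,271]])*s,.065).mean(0))
print('handle', plane('top',np.array([[230,266],[300,250]])*s,.142))
cr=a[120:225,100:260]; cv2.imwrite('pics/crop1.png',cv2.resize(cr,(800,525),interpolation=cv2.INTER_CUBIC))
E
```

```text
head 477.82864570617676 290.92133045196533 16.49044156074524 254.5
[[ 0.53309759 -0.27483756  0.078     ]]
handle [[435.95712 365.76843]
 [467.44962 300.93088]
 [477.88864 306.00128]
 [446.39612 370.83884]] [[ 0.40189968 -0.20681462  0.053     ]
 [ 0.51727941 -0.2601104   0.053     ]
 [ 0.50881115 -0.27868437  0.053     ]
 [ 0.39358447 -0.22525633  0.053     ]]
hdir 0.90878826 -0.41725755 -24.661566 0.45576206 -0.2428224
dock [[ 0.58754016  0.28134848  0.012     ]
 [ 0.68723956 -0.07112472  0.012     ]
 [ 0.54027187 -0.1156954   0.012     ]
 [ 0.43298176  0.23027536  0.012     ]]
pin [[ 0.60285468 -0.06178762  0.085     ]] hous -y [ 0.60162978 -0.0615021   0.065     ]
handle [[0.55645369 0.14034535 0.142     ]
 [0.58624854 0.02748186 0.142     ]]
```

View pics/crop1.png

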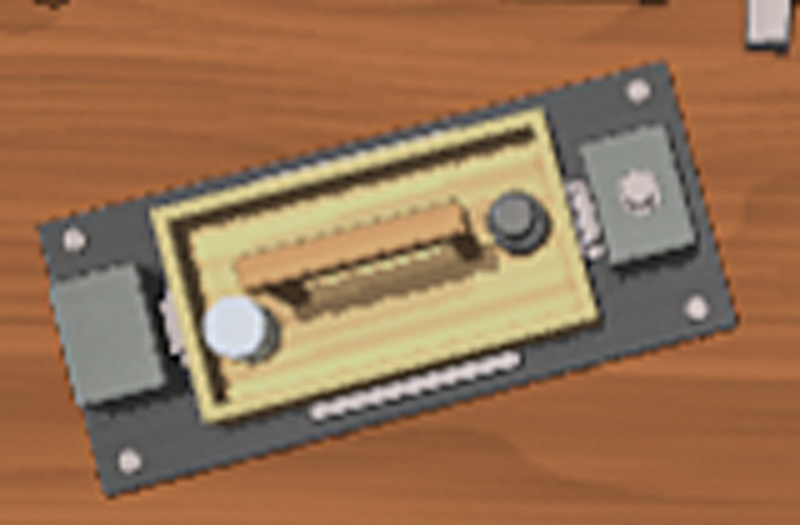

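The crop confirms the dock: pin at raw (227.6,158), carrier handle centre at raw (170.4,168.8), dock yaw ≈ 15.8°. Next I'll move above the mallet grip.

```bash
cat >> h.py <<'E'
from scipy.spatial.transform import Rotation as R
def to(p,head,o=None):
    "deltas (tool axes, interface units) to TCP p, pointing down, tool x heading head deg"
    o=o or bot.get_obs(); q=o['tool_rot']; A=R.from_quat([*q[1:],q[0]])
    h=np.radians(head); B=R.from_matrix(np.c_[[np.cos(h),np.sin(h),0],[np.sin(h),-np.cos(h),0],[0,0,-1]])
    print('t',round(o['t'],2),'tcp',o['eef_pos'].round(4),'F',o['contact_force'].round(1),'off',A.inv().apply(np.array(p)-o['eef_pos']).round(4),'ang',((A.inv()*B).as_rotvec()/np.radians(45)).round(4))
E
python3 -c "
from h import *
to([.492,-.2586,.26],-24.8)
to([.5745,.084,.26],105.8)"
```

```text
t 0.1 tcp [ 0.1707 -0.6526  0.303 ] F [-0.5 -0.7  0.5] off [ 0.4106 -0.2998  0.0435] ang [-1.900e-03  8.000e-04  8.769e-01]
t 0.1 tcp [ 0.1707 -0.6526  0.303 ] F [-0.5 -0.7  0.5] off [ 0.5771 -0.6104  0.044 ] ang [-1.7000e-03 -1.5000e-03 -2.0254e+00]
```

Request:
drive_tool([
  {"gripper":0,"offset":[0.2,-0.15,0.01],"angular":[0,0,0.8]},
  {"gripper":0,"offset":[0.2,-0.15,0.01],"angular":[0,0,0.8]},
  {"gripper":0,"offset":[0.2,-0.15,0.01],"angular":[0,0,0.8]},
  {"gripper":0,"offset":[0.2,-0.15,0.01],"angular":[0,0,0.8]},
  {"gripper":0,"offset":[0.2,-0.15,0.01],"angular":[0,0,0.8]},
])

```text
t: 0.6
eef_pos: [0.3252, -0.4579, 0.2937]
tool_rot: [-0.0, 0.982, -0.188, -0.0]
contact_force: [1.3, 0.7, 0.7]
gripper_width: 0.999
grasp_force: 0.0
```

```bash
python3 -c "
from h import *
to([.492,-.2586,.26],-24.8)"
```

```text
t 0.6 tcp [ 0.3252 -0.4579  0.2937] F [1.3 0.7 0.7] off [ 0.0816 -0.2468  0.0336] ang [-0.      0.0006  0.0705]
```

Request:
drive_tool([
  {"gripper":0,"offset":[0.08,-0.245,0.035],"angular":[0,0,0.07]},
  {"gripper":0,"offset":[0.08,-0.245,0.035],"angular":[0,0,0.07]},
  {"gripper":0,"offset":[0.08,-0.245,0.035],"angular":[0,0,0.07]},
  {"gripper":0,"offset":[0.08,-0.245,0.035],"angular":[0,0,0.07]},
  {"gripper":0,"offset":[0.08,-0.245,0.035],"angular":[0,0,0.07]},
])

```text
t: 1.1
eef_pos: [0.4826, -0.2665, 0.26]
tool_rot: [0.0, 0.977, -0.212, -0.0]
contact_force: [0.9, -1.0, 0.8]
gripper_width: 1.001
grasp_force: 0.0
```

```bash
python3 - <<'E'
from h import *
M=cam('wrist'); a=optics.read_camera('wrist')
cv2.imwrite('w1.png',a); np.savez('w1.npz',K=M[0],d=M[1],T=M[2])
b=cv2.resize(a,(800,600),interpolation=cv2.INTER_CUBIC)
h=np.array([np.cos(np.radians(-24.8)),np.sin(np.radians(-24.8)),0]);H=np.array([.533,-.2775,.08])
P=[H,[.492,-.2586,.053],H-.155*h-[0,0,.027]]
for p in proj('wrist',P,M)/.64: cv2.circle(b,tuple(int(v) for v in p),4,(0,255,0),1)
cv2.imwrite('pics/w1.png',b); to([.492,-.2586,.26],-24.8)
E
```

```text
t 1.15 tcp [ 0.4883 -0.2576  0.259 ] F [ 4.4  5.4 -0.3] off [ 0.0037 -0.0006 -0.001 ] ang [-0.0073  0.0001  0.021 ]
```

View pics/w1.png

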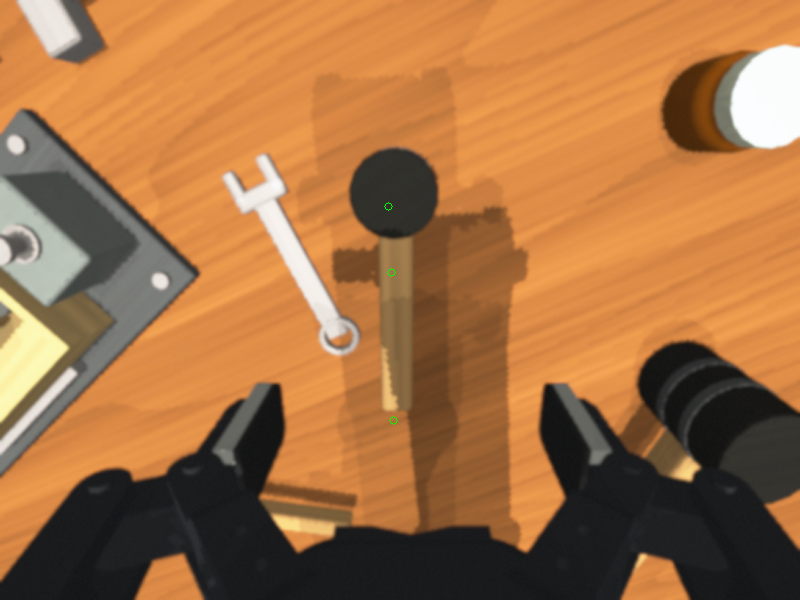

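The mallet lies straight ahead: its head is at (394,192) and its handle runs from (396,238) to (397,410). That is slightly off the prediction at (388,206), so I'll refine the position.

```bash
python3 - <<'E'
from h import *
z=np.load('w1.npz'); M=(z['K'],z['d'],z['T'])
print('head',plane('wrist',np.array([[394,192]])*.64,.08,M))
P=plane('wrist',np.array([[396,240],[397,410]])*.64,.053,M); print('handle',P,np.degrees(np.arctan2(*(P[0]-P[1])[[1,0]])))
M2=cam('wrist');a=optics.read_camera('wrist'); m=(a.max(2)<60).astype(np.uint8)*255; m[:80]=0;m[170:]=0;m[:,:200]=0;m[:,310:]=0
c=max(cv2.findContours(m,0,cv2.CHAIN_APPROX_NONE)[0],key=cv2.contourArea);(x,y),r=cv2.minEnclosingCircle(c);print(x,y,r)
p=plane('wrist',[[x,y]],.08,M2)[0];print('head2',p); to([*(p[:2]-.045*np.array([.908,-.42])),.094],-24.8)
E
```

```text
head [[ 0.53880833 -0.2833879   0.08      ]]
handle [[ 0.50976363 -0.26999673  0.053     ]
 [ 0.39867948 -0.21855099  0.053     ]] -24.849987767574458
265.5 125.64814758300781 28.012062072753906
head2 [ 0.53855346 -0.28239378  0.08      ]
t 1.2 tcp [ 0.4862 -0.2607  0.2593] F [-0.4 -0.6 -1. ] off [ 0.0118 -0.0014  0.1653] ang [-0.0052  0.0011  0.0218]
```

Request:
drive_tool([
  {"gripper":0,"offset":[0.012,0,0.04],"angular":[0,0,0.02]},
  {"gripper":0,"offset":[0.012,0,0.08],"angular":[0,0,0.02]},
  {"gripper":0,"offset":[0.012,0,0.12],"angular":[0,0,0.02]},
  {"gripper":0,"offset":[0.012,0,0.15],"angular":[0,0,0.02]},
  {"gripper":0,"offset":[0.012,0,0.165],"angular":[0,0,0.02]},
])

```text
t: 1.7
eef_pos: [0.4911, -0.2727, 0.0925]
tool_rot: [-0.0, 0.976, -0.22, -0.002]
contact_force: [0.2, 0.9, 0.7]
gripper_width: 1.004
grasp_force: 0.0
```

```bash
python3 - <<'E'
from h import *
to([.4977,-.2641,.094],-24.8)
E
```

```text
t 1.7 tcp [ 0.4911 -0.2727  0.0925] F [0.2 0.9 0.7] off [ 0.0023 -0.0106 -0.0015] ang [ 0.0002  0.006  -0.0131]
```

Request:
drive_tool([
  {"gripper":0,"offset":[0,0,0],"angular":[0,0,0]},
  {"gripper":0,"offset":[0,0,0],"angular":[0,0,0]},
])

```text
t: 1.9
eef_pos: [0.4933, -0.2737, 0.0962]
tool_rot: [0.0, 0.976, -0.22, 0.0]
contact_force: [-1.0, -1.3, 0.0]
gripper_width: 0.999
grasp_force: 0.0
```

```bash
python3 - <<'E'
from h import *
to([.4977,-.2641,.094],-24.8)
E
```

```text
t 1.9 tcp [ 0.4933 -0.2737  0.0962] F [-1.  -1.3  0. ] off [-0.0001 -0.0105  0.0022] ang [ 0.     -0.0013 -0.0134]
```

```bash
python3 - <<'E'
from h import *
M=cam('wrist'); a=optics.read_camera('wrist')
cv2.imwrite('w2.png',a); np.savez('w2.npz',K=M[0],d=M[1],T=M[2])
cv2.imwrite('pics/w2.png',cv2.resize(a,(800,600)));to([.4977,-.2641,.094],-24.8)
E
```

```text
t 1.95 tcp [ 0.4936 -0.2739  0.0968] F [ 0.3 -0.2 -0.5] off [-0.0005 -0.0106  0.0028] ang [ 0.     -0.003  -0.0135]
```

View pics/w2.png

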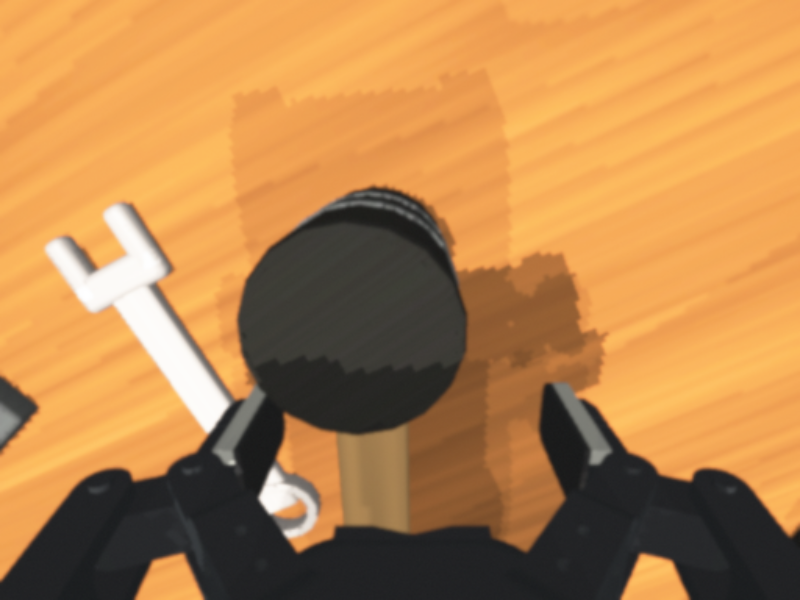

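The head's top face is centred at (353,328), and the handle at x≈374. The gripper's midline is at x≈410, so the gripper needs to shift about 1 cm.

```bash
python3 - <<'E'
from h import *
z=np.load('w2.npz'); M=(z['K'],z['d'],z['T'])
p=plane('wrist',np.array([[353,327]])*.64,.08,M)[0];print('head',p)
P=plane('wrist',np.array([[373,440],[376,520]])*.64,.053,M); print('handle',P)
u=np.array([.908,-.4195]);n=np.array([.4195,.908]); print('lateral',p[:2]@n,P[:,:2]@n, 'tcp',bot.get_obs()['eef_pos'][:2]@n)
to([*(p[:2]-.045*u),.094],-24.8)
E
```

```text
head [ 0.53982206 -0.28396983  0.08      ]
handle [[ 0.49656693 -0.26408852  0.053     ]
 [ 0.46872465 -0.25090147  0.053     ]]
lateral -0.031389246583879635 [-0.03148255 -0.03118854] tcp -0.041590368640089324
t 1.95 tcp [ 0.4936 -0.2739  0.0968] F [ 0.3 -0.2 -0.5] off [ 0.001  -0.0102  0.0028] ang [ 0.     -0.003  -0.0135]
```

Consistent. I'll correct the offset and close on the handle.

Request:
drive_tool([
  {"gripper":0,"offset":[0.001,-0.01,0.003],"angular":[0,0,-0.013]},
  {"gripper":0,"offset":[0.001,-0.01,0.003],"angular":[0,0,-0.013]},
  {"gripper":0,"offset":[0.001,-0.01,0.003],"angular":[0,0,-0.013]},
  {"gripper":255,"offset":[0.001,-0.01,0.003],"angular":[0,0,-0.013]},
  {"gripper":255,"offset":[0.001,-0.01,0.003],"angular":[0,0,-0.013]},
], grip_force=100)

```text
t: 2.45
eef_pos: [0.4979, -0.2649, 0.0926]
tool_rot: [0.0, 0.977, -0.215, 0.0]
contact_force: [0.1, -0.6, -0.1]
gripper_width: 0.691
grasp_force: 0.0
```

Request:
drive_tool([
  {"gripper":255,"offset":[0,0,0],"angular":[0,0,0]},
  {"gripper":255,"offset":[0,0,0],"angular":[0,0,0]},
  {"gripper":255,"offset":[0,0,0],"angular":[0,0,0]},
  {"gripper":255,"offset":[0,0,0],"angular":[0,0,0]},
  {"gripper":255,"offset":[0,0,0],"angular":[0,0,0]},
])

```text
t: 2.95
eef_pos: [0.4981, -0.2645, 0.0926]
tool_rot: [-0.0, 0.977, -0.215, 0.0]
contact_force: [-1.1, 2.1, 4.8]
gripper_width: 0.243
grasp_force: 97.2
```

```bash
python3 - <<'E'
from h import *
to([.4977,-.2641,.094],-24.8)
E
```

```text
t 2.95 tcp [ 0.4981 -0.2645  0.0926] F [-1.1  2.1  4.8] off [-0.0005 -0.0002 -0.0014] ang [-0.0003 -0.0001 -0.    ]
```

Request:
drive_tool([
  {"gripper":255,"offset":[0,0,-0.02],"angular":[0,0,0]},
  {"gripper":255,"offset":[0,0,-0.05],"angular":[0,0,0]},
  {"gripper":255,"offset":[0,0,-0.09],"angular":[0,0,0]},
  {"gripper":255,"offset":[0,0,-0.12],"angular":[0,0,0]},
  {"gripper":255,"offset":[0,0,-0.13],"angular":[0,0,0]},
])

```text
t: 3.45
eef_pos: [0.4987, -0.2654, 0.2247]
tool_rot: [0.001, 0.977, -0.215, 0.002]
contact_force: [0.7, -0.3, -4.4]
gripper_width: 0.246
grasp_force: 98.2
```

Request:
drive_tool([
  {"gripper":255,"offset":[0,0,0],"angular":[0,0,0]},
])

```text
t: 3.55
eef_pos: [0.498, -0.2649, 0.2228]
tool_rot: [0.0, 0.977, -0.215, 0.001]
contact_force: [0.2, -0.2, -5.5]
gripper_width: 0.241
grasp_force: 98.2
```

```bash
python3 - <<'E'
from h import *
pin=plane('top',[[227.6,158]],.085)[0]; print(pin)
# side-view pin too
b=cv2.imread('side_raw.png'); uv=np.array([[427,292]])*.64; print('side',plane('side',uv,.085))
h=np.radians(20); u=np.array([np.cos(h),np.sin(h)])
to([*(pin[:2]-.0458*u),.23],20)
E
```

```text
[ 0.60305403 -0.0611332   0.085     ]
side [[ 0.60336839 -0.07595206  0.085     ]]
t 3.55 tcp [ 0.498  -0.2649  0.2228] F [ 0.2 -0.2 -5.5] off [-0.0227 -0.1968 -0.0073] ang [ 9.000e-04 -1.600e-03 -9.961e-01]
```

```bash
python3 - <<'E'
from h import *
z=np.load('w1.npz'); M=(z['K'],z['d'],z['T'])
print('w1',plane('wrist',np.array([[8,247]])*.64,.085,M))
b=cv2.imread('side_raw.png'); print('proj',proj('side',[[.603,-.0612,.085]])/.64)
w=cv2.imread('w1.png')[100:260,0:213]
c=cv2.resize(b[150:225,215:315],(400,300),interpolation=cv2.INTER_CUBIC); cv2.imwrite('pics/c2.png',np.hstack([c,cv2.resize(w,(400,300))]))
E
```

```text
w1 [[ 0.6050602  -0.06985543  0.085     ]]
proj [[424.47952755 287.33790504]]
```

View pics/c2.png

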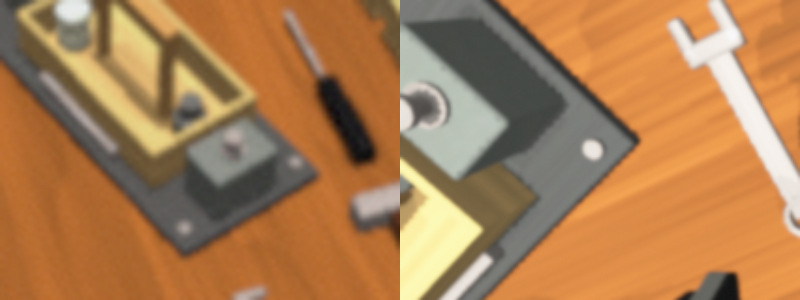

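Side crop: the pin head is at crop (234,135), about 5 mm from the top-view estimate. I'll use (0.604,-0.063).

Request:
drive_tool([
  {"gripper":255,"offset":[-0.005,-0.03,-0.007],"angular":[0,0,-0.15]},
  {"gripper":255,"offset":[-0.01,-0.075,-0.007],"angular":[0,0,-0.34]},
  {"gripper":255,"offset":[-0.015,-0.12,-0.007],"angular":[0,0,-0.53]},
  {"gripper":255,"offset":[-0.02,-0.16,-0.007],"angular":[0,0,-0.72]},
  {"gripper":255,"offset":[-0.021,-0.185,-0.007],"angular":[0,0,-0.9]},
])

```text
t: 4.05
eef_pos: [0.5558, -0.0836, 0.2266]
tool_rot: [-0.001, 0.99, 0.142, -0.002]
contact_force: [0.5, -0.2, -5.0]
gripper_width: 0.242
grasp_force: 98.3
```

Request:
drive_tool([
  {"gripper":255,"offset":[0,0,0],"angular":[0,0,-0.1]},
  {"gripper":255,"offset":[0,0,0],"angular":[0,0,-0.1]},
  {"gripper":255,"offset":[0,0,0],"angular":[0,0,-0.1]},
])

```text
t: 4.35
eef_pos: [0.5553, -0.0888, 0.2273]
tool_rot: [-0.0, 0.985, 0.174, -0.002]
contact_force: [-0.6, -0.0, -4.2]
gripper_width: 0.246
grasp_force: 98.4
```

```bash
python3 - <<'E'
from h import *
M=cam('wrist'); a=optics.read_camera('wrist')
to([.561,-.0787,.19],20)
cv2.imwrite('pics/w3.png',cv2.resize(a,(800,600)))
E
```

```text
t 4.4 tcp [ 0.5555 -0.089   0.2278] F [ 0.7 -0.1 -4.6] off [ 0.0088 -0.0078  0.0378] ang [-0.0011  0.0036 -0.0004]
```

View pics/w3.png

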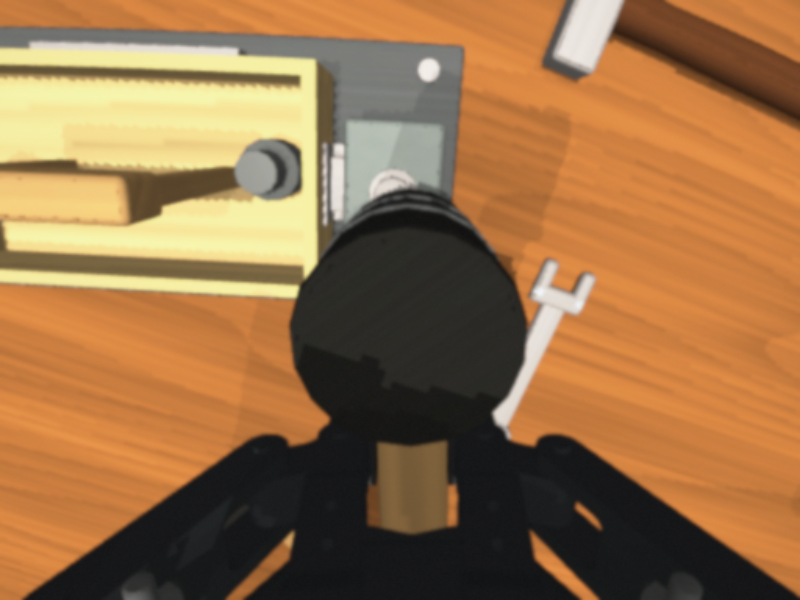

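The pin's base ring shows at about (391,189), just behind the head, whose top is centred at (409,330). I'll turn that pixel into a position.

```bash
python3 - <<'E'
from h import *
for uv,z in [((392,191),.065),((392,180),.085),((395,191),.065)]:
    print(plane('wrist',np.array([uv])*.64,z))
hd=plane('wrist',np.array([[409,330]])*.64,.2278-.0926+.08)[0];o=bot.get_obs()['eef_pos'];print('head',hd,hd-o)
print('corner',plane('wrist',np.array([[347,121],[443,124]])*.64,.065))
E
```

```text
[[ 0.60769096 -0.06074963  0.065     ]]
[[ 0.61449404 -0.05926831  0.085     ]]
[[ 0.60820858 -0.06217959  0.065     ]]
head [ 0.59914665 -0.07393593  0.2152    ] [ 0.0436721   0.01510542 -0.0125708 ]
corner [[ 0.63183947 -0.02920868  0.065     ]
 [ 0.64638805 -0.07350356  0.065     ]]
```

Request:
drive_tool([
  {"gripper":255,"offset":[0.01,-0.009,0.01],"angular":[0,0,0]},
  {"gripper":255,"offset":[0.01,-0.009,0.025],"angular":[0,0,0]},
  {"gripper":255,"offset":[0.01,-0.009,0.035],"angular":[0,0,0]},
  {"gripper":255,"offset":[0.01,-0.009,0.04],"angular":[0,0,0]},
  {"gripper":255,"offset":[0.01,-0.009,0.04],"angular":[0,0,0]},
], grip_force=120)

```text
t: 4.9
eef_pos: [0.562, -0.0764, 0.188]
tool_rot: [-0.0, 0.985, 0.175, -0.001]
contact_force: [0.1, 1.1, -4.2]
gripper_width: 0.24
grasp_force: 117.5
```

Request:
drive_tool([
  {"gripper":255,"offset":[0,0,0.005],"angular":[0,0,0]},
  {"gripper":255,"offset":[0,0,0.01],"angular":[0,0,0]},
  {"gripper":255,"offset":[0,0,0.014],"angular":[0,0,0]},
  {"gripper":255,"offset":[0,0,0.018],"angular":[0,0,0]},
  {"gripper":255,"offset":[0,0,0.018],"angular":[0,0,0]},
])

```text
t: 5.4
eef_pos: [0.563, -0.0762, 0.1712]
tool_rot: [0.0, 0.985, 0.175, 0.0]
contact_force: [0.3, -0.1, -4.7]
gripper_width: 0.243
grasp_force: 117.8
```

Request:
drive_tool([
  {"gripper":255,"offset":[0,0,0.004],"angular":[0,0,0]},
  {"gripper":255,"offset":[0,0,0.004],"angular":[0,0,0]},
])

```text
t: 5.6
eef_pos: [0.563, -0.0761, 0.1673]
tool_rot: [0.0, 0.985, 0.175, 0.0]
contact_force: [-0.2, -0.9, -3.8]
gripper_width: 0.241
grasp_force: 117.9
```

Request:
drive_tool([
  {"gripper":255,"offset":[0,0,0.003],"angular":[0,0,0]},
  {"gripper":255,"offset":[0,0,0.003],"angular":[0,0,0]},
])

```text
t: 5.8
eef_pos: [0.563, -0.0761, 0.1643]
tool_rot: [0.0, 0.985, 0.175, 0.0]
contact_force: [0.9, -1.1, -2.5]
gripper_width: 0.241
grasp_force: 118.0
```

Request:
drive_tool([
  {"gripper":255,"offset":[0,0,0.003],"angular":[0,0,0]},
  {"gripper":255,"offset":[0,0,0.003],"angular":[0,0,0]},
])

```text
t: 6.0
eef_pos: [0.5629, -0.0762, 0.1631]
tool_rot: [0.0, 0.985, 0.175, 0.0]
contact_force: [-7.7, -1.2, 14.7]
gripper_width: 0.242
grasp_force: 120.9
```

Request:
drive_tool([
  {"gripper":255,"offset":[0,0,0.002],"angular":[0,0,0]},
  {"gripper":255,"offset":[0,0,0.002],"angular":[0,0,0]},
  {"gripper":255,"offset":[0,0,0.002],"angular":[0,0,0]},
])

```text
t: 6.3
eef_pos: [0.5628, -0.0763, 0.1627]
tool_rot: [0.001, 0.985, 0.175, 0.0]
contact_force: [-15.0, -1.0, 31.1]
gripper_width: 0.239
grasp_force: 123.3
```

The pin has bottomed out: the push is stiff at the expected height. I'll lift and return the mallet to its old spot.

Request:
drive_tool([
  {"gripper":255,"offset":[0,0,-0.01],"angular":[0,0,0]},
  {"gripper":255,"offset":[0,0,-0.03],"angular":[0,0,0]},
  {"gripper":255,"offset":[0,0,-0.055],"angular":[0,0,0]},
  {"gripper":255,"offset":[0,0,-0.07],"angular":[0,0,0]},
  {"gripper":255,"offset":[-0.02,0.02,-0.07],"angular":[0,0,0]},
])

```text
t: 6.8
eef_pos: [0.5538, -0.0974, 0.2318]
tool_rot: [-0.001, 0.984, 0.179, 0.003]
contact_force: [1.0, 0.1, -4.8]
gripper_width: 0.241
grasp_force: 117.6
```

```bash
python3 - <<'E'
from h import *
to([.498,-.2645,.22],-24.8)
E
```

```text
t 6.8 tcp [ 0.5538 -0.0974  0.2318] F [ 1.   0.1 -4.8] off [-0.1111  0.1368  0.011 ] ang [-0.0037 -0.0081  1.0085]
```

Request:
drive_tool([
  {"gripper":255,"offset":[-0.02,0.03,0],"angular":[0,0,0.18]},
  {"gripper":255,"offset":[-0.05,0.06,0],"angular":[0,0,0.36]},
  {"gripper":255,"offset":[-0.08,0.095,0],"angular":[0,0,0.54]},
  {"gripper":255,"offset":[-0.1,0.12,0],"angular":[0,0,0.72]},
  {"gripper":255,"offset":[-0.107,0.132,0],"angular":[0,0,0.9]},
])

```text
t: 7.3
eef_pos: [0.4935, -0.2666, 0.2288]
tool_rot: [0.001, 0.983, -0.182, -0.001]
contact_force: [0.6, -0.1, -4.6]
gripper_width: 0.242
grasp_force: 117.7
```

Request:
drive_tool([
  {"gripper":255,"offset":[0,0,0],"angular":[0,0,0.1]},
  {"gripper":255,"offset":[0,0,0],"angular":[0,0,0.1]},
  {"gripper":255,"offset":[0,0,0],"angular":[0,0,0.1]},
])

```text
t: 7.6
eef_pos: [0.4961, -0.2618, 0.229]
tool_rot: [-0.0, 0.977, -0.213, -0.0]
contact_force: [-0.2, 0.4, -4.9]
gripper_width: 0.24
grasp_force: 117.7
```

```bash
python3 - <<'E'
from h import *
to([.498,-.2645,.0926],-24.8)
E
```

```text
t 7.6 tcp [ 0.4961 -0.2618  0.229 ] F [-0.2  0.4 -4.9] off [0.003  0.0017 0.1363] ang [-0.0004  0.001   0.0041]
```

Request:
drive_tool([
  {"gripper":255,"offset":[0.003,0.002,0.04],"angular":[0,0,0]},
  {"gripper":255,"offset":[0.003,0.002,0.08],"angular":[0,0,0]},
  {"gripper":255,"offset":[0.003,0.002,0.11],"angular":[0,0,0]},
  {"gripper":255,"offset":[0.003,0.002,0.122],"angular":[0,0,0]},
  {"gripper":255,"offset":[0.003,0.002,0.125],"angular":[0,0,0]},
])

```text
t: 8.1
eef_pos: [0.4976, -0.2648, 0.1032]
tool_rot: [-0.0, 0.977, -0.214, -0.001]
contact_force: [0.1, 0.5, -4.3]
gripper_width: 0.241
grasp_force: 117.5
```

Request:
drive_tool([
  {"gripper":255,"offset":[0,0,0.003],"angular":[0,0,0]},
  {"gripper":255,"offset":[0,0,0.006],"angular":[0,0,0]},
  {"gripper":255,"offset":[0,0,0.008],"angular":[0,0,0]},
  {"gripper":255,"offset":[0,0,0.009],"angular":[0,0,0]},
  {"gripper":255,"offset":[0,0,0.009],"angular":[0,0,0]},
])

```text
t: 8.6
eef_pos: [0.4981, -0.2657, 0.0958]
tool_rot: [0.0, 0.977, -0.215, 0.0]
contact_force: [-0.0, -0.9, -3.8]
gripper_width: 0.243
grasp_force: 117.5
```

Request:
drive_tool([
  {"gripper":255,"offset":[0,0,0.0015],"angular":[0,0,0]},
  {"gripper":255,"offset":[0,0,0.002],"angular":[0,0,0]},
  {"gripper":255,"offset":[0,0,0.002],"angular":[0,0,0]},
])

```text
t: 8.9
eef_pos: [0.4979, -0.2656, 0.0933]
tool_rot: [-0.0, 0.977, -0.215, -0.0]
contact_force: [-0.9, -0.2, -3.9]
gripper_width: 0.237
grasp_force: 117.5
```

Request:
drive_tool([
  {"gripper":255,"offset":[0,0,0.001],"angular":[0,0,0]},
  {"gripper":255,"offset":[0,0,0.001],"angular":[0,0,0]},
])

```text
t: 9.1
eef_pos: [0.498, -0.2656, 0.0927]
tool_rot: [0.0, 0.977, -0.215, 0.0]
contact_force: [-1.3, 0.9, 0.7]
gripper_width: 0.239
grasp_force: 118.6
```

Touched down; the weight is on the bench. Opening slowly.

Request:
drive_tool([
  {"gripper":150,"offset":[0,0,0],"angular":[0,0,0]},
  {"gripper":100,"offset":[0,0,0],"angular":[0,0,0]},
  {"gripper":0,"offset":[0,0,0],"angular":[0,0,0]},
  {"gripper":0,"offset":[0,0,0],"angular":[0,0,0]},
  {"gripper":0,"offset":[0,0,0],"angular":[0,0,0]},
])

```text
t: 9.6
eef_pos: [0.4981, -0.2657, 0.0925]
tool_rot: [0.0, 0.977, -0.215, 0.0]
contact_force: [-0.3, -0.9, -0.1]
gripper_width: 0.995
grasp_force: 0.0
```

Request:
drive_tool([
  {"gripper":0,"offset":[0,0,0],"angular":[0,0,0]},
  {"gripper":0,"offset":[0,0,-0.03],"angular":[0,0,0]},
  {"gripper":0,"offset":[0,0,-0.07],"angular":[0,0,0]},
  {"gripper":0,"offset":[0,0,-0.12],"angular":[0,0,0]},
  {"gripper":0,"offset":[0,0,-0.17],"angular":[0,0,0]},
])

```text
t: 10.1
eef_pos: [0.4974, -0.2654, 0.2639]
tool_rot: [-0.0, 0.977, -0.215, -0.0]
contact_force: [1.2, -0.1, 0.2]
gripper_width: 0.998
grasp_force: 0.0
```

```bash
python3 - <<'E'
from h import *
c=plane('top',[[170.4,168.8]],.142)[0]; print(c)
print(np.array([.6055,-.062])+.15*np.array([-.272,.962]))
to([.565,.082,.27],105.8)
E
```

```text
[0.56188609 0.08167035 0.142     ]
[0.5647 0.0823]
t 10.1 tcp [ 0.4974 -0.2654  0.2639] F [ 1.2 -0.1  0.2] off [-0.0844 -0.3437 -0.006 ] ang [-1.4000e-03  7.0000e-04 -2.9024e+00]
```

Request:
drive_tool([
  {"gripper":0,"offset":[-0.03,-0.15,-0.02],"angular":[0,0,-0.95]},
  {"gripper":0,"offset":[-0.03,-0.15,-0.02],"angular":[0,0,-0.95]},
  {"gripper":0,"offset":[-0.03,-0.15,-0.02],"angular":[0,0,-0.95]},
  {"gripper":0,"offset":[-0.03,-0.15,-0.02],"angular":[0,0,-0.95]},
  {"gripper":0,"offset":[-0.03,-0.15,-0.02],"angular":[0,0,-0.95]},
])

```text
t: 10.6
eef_pos: [0.5343, -0.114, 0.2829]
tool_rot: [-0.0, 0.987, 0.161, 0.001]
contact_force: [0.1, -0.9, 0.4]
gripper_width: 1.002
grasp_force: 0.0
```

```bash
python3 - <<'E'
from h import *
to([.564,.082,.28],105.8)
E
```

```text
t 10.6 tcp [ 0.5343 -0.114   0.2829] F [ 0.1 -0.9  0.4] off [ 0.0906 -0.1763  0.003 ] ang [ 1.0000e-03 -1.3000e-03 -1.9384e+00]
```

Request:
drive_tool([
  {"gripper":0,"offset":[0.09,-0.176,0],"angular":[0,0,-0.95]},
  {"gripper":0,"offset":[0.09,-0.176,0],"angular":[0,0,-0.95]},
  {"gripper":0,"offset":[0.09,-0.176,0],"angular":[0,0,-0.95]},
  {"gripper":0,"offset":[0.09,-0.176,0],"angular":[0,0,-0.95]},
  {"gripper":0,"offset":[0.09,-0.176,0],"angular":[0,0,-0.95]},
])

```text
t: 11.1
eef_pos: [0.5648, 0.0872, 0.283]
tool_rot: [-0.002, 0.859, 0.513, 0.002]
contact_force: [0.4, 0.2, 0.8]
gripper_width: 0.997
grasp_force: 0.0
```

Request:
drive_tool([
  {"gripper":0,"offset":[0,0,0],"angular":[0,0,-0.95]},
  {"gripper":0,"offset":[0,0,0],"angular":[0,0,-0.95]},
  {"gripper":0,"offset":[0,0,0],"angular":[0,0,-0.95]},
  {"gripper":0,"offset":[0,0,0],"angular":[0,0,-0.95]},
  {"gripper":0,"offset":[0,0,0],"angular":[0,0,-0.95]},
])

```text
t: 11.6
eef_pos: [0.5649, 0.0782, 0.2823]
tool_rot: [-0.0, 0.617, 0.787, -0.0]
contact_force: [-0.1, -0.5, -0.2]
gripper_width: 1.002
grasp_force: 0.0
```

Request:
drive_tool([
  {"gripper":0,"offset":[0,0,0],"angular":[0,0,0]},
  {"gripper":0,"offset":[0,0,0],"angular":[0,0,0]},
  {"gripper":0,"offset":[0,0,0],"angular":[0,0,0]},
])

```text
t: 11.9
eef_pos: [0.565, 0.0782, 0.2824]
tool_rot: [0.0, 0.621, 0.784, -0.0]
contact_force: [0.2, 0.6, -0.4]
gripper_width: 0.998
grasp_force: 0.0
```

```bash
python3 - <<'E'
from h import *
M=cam('wrist'); a=optics.read_camera('wrist'); np.savez('w4.npz',K=M[0],d=M[1],T=M[2])
to([.564,.082,.183],105.8)
b=cv2.resize(a,(800,600),interpolation=cv2.INTER_CUBIC); 
d=np.array([-.272,.962,0])
for p in proj('wrist',[np.array([.564,.082,.142])+k*d for k in(-.06,0,.06)],M)/.64: cv2.circle(b,tuple(int(v) for v in p),4,(0,255,0),1)
cv2.imwrite('pics/w4.png',b)
E
```

```text
t 11.95 tcp [0.565  0.0783 0.2824] F [-0.3  0.6 -1.3] off [ 0.0039 -0.0002  0.0994] ang [ 0.      0.0002 -0.0553]
```

View pics/w4.png

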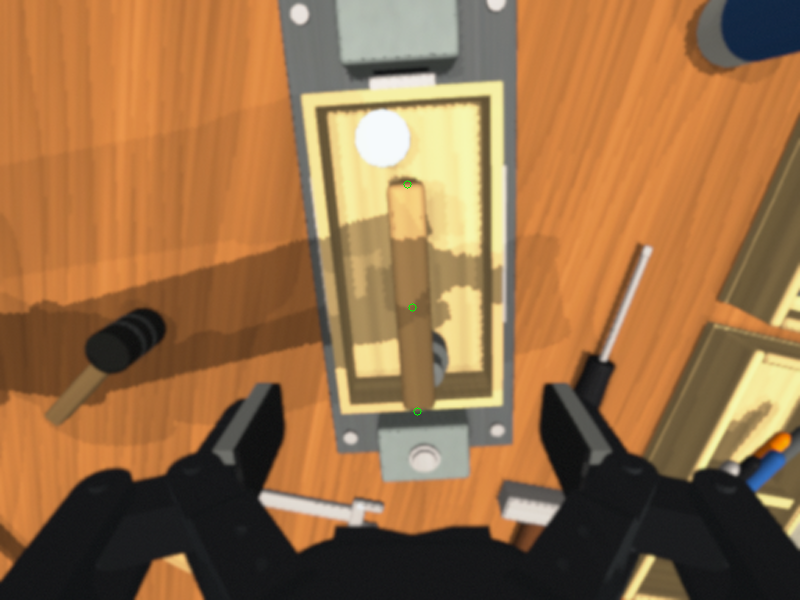

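The predicted handle line (407,184)–(417,411) lies right on the bar, and the pin is visibly down at (424,458). Descending.

Request:
drive_tool([
  {"gripper":0,"offset":[0.004,0,0.02],"angular":[0,0,-0.055]},
  {"gripper":0,"offset":[0.004,0,0.05],"angular":[0,0,-0.055]},
  {"gripper":0,"offset":[0.004,0,0.08],"angular":[0,0,-0.055]},
  {"gripper":0,"offset":[0.004,0,0.095],"angular":[0,0,-0.055]},
  {"gripper":0,"offset":[0.004,0,0.099],"angular":[0,0,-0.055]},
], grip_force=100)

```text
t: 12.45
eef_pos: [0.5633, 0.082, 0.1818]
tool_rot: [-0.001, 0.603, 0.798, -0.001]
contact_force: [0.1, 0.2, -0.5]
gripper_width: 0.995
grasp_force: 0.0
```

Request:
drive_tool([
  {"gripper":0,"offset":[0,0,0],"angular":[0,0,0]},
  {"gripper":0,"offset":[0,0,0],"angular":[0,0,0]},
])

```text
t: 12.65
eef_pos: [0.565, 0.0825, 0.1847]
tool_rot: [0.001, 0.603, 0.798, 0.001]
contact_force: [0.6, 0.4, -0.0]
gripper_width: 0.997
grasp_force: 0.0
```

```bash
python3 - <<'E'
from h import *
to([.564,.082,.183],105.8)
M=cam('wrist'); a=optics.read_camera('wrist')
b=cv2.resize(a,(800,600)); cv2.imwrite('pics/w5.png',b)
E
```

```text
t 12.65 tcp [0.565  0.0825 0.1847] F [ 0.6  0.4 -0. ] off [-0.0002 -0.0011  0.0017] ang [0.0028 0.0003 0.0023]
```

View pics/w5.png

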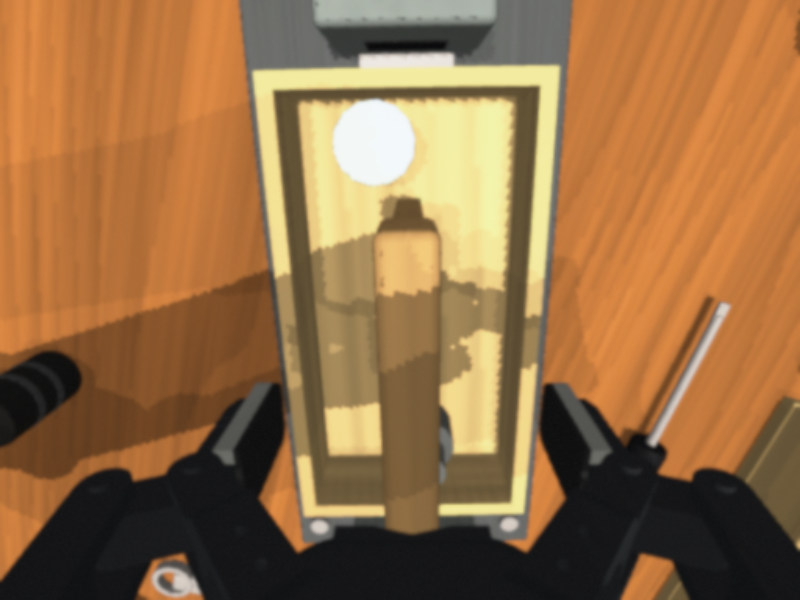

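The bar is centred between the fingers (x≈410). Closing.

Request:
drive_tool([
  {"gripper":150,"offset":[0,-0.0005,0.002],"angular":[0,0,0]},
  {"gripper":150,"offset":[0,-0.0005,0.002],"angular":[0,0,0]},
  {"gripper":180,"offset":[0,-0.0005,0.002],"angular":[0,0,0]},
  {"gripper":200,"offset":[0,-0.0005,0.002],"angular":[0,0,0]},
  {"gripper":255,"offset":[0,-0.0005,0.002],"angular":[0,0,0]},
])

```text
t: 13.2
eef_pos: [0.564, 0.0821, 0.1816]
tool_rot: [0.0, 0.602, 0.798, 0.0]
contact_force: [1.6, 0.9, 0.0]
gripper_width: 0.195
grasp_force: 98.0
```

Request:
drive_tool([
  {"gripper":255,"offset":[0,0,0],"angular":[0,0,0]},
  {"gripper":255,"offset":[0,0,0],"angular":[0,0,0]},
  {"gripper":255,"offset":[0,0,0],"angular":[0,0,0]},
  {"gripper":255,"offset":[0,0,0],"angular":[0,0,0]},
  {"gripper":255,"offset":[0,0,0],"angular":[0,0,0]},
])

```text
t: 13.7
eef_pos: [0.564, 0.0821, 0.1816]
tool_rot: [0.0, 0.602, 0.798, 0.0]
contact_force: [2.1, 0.5, 0.8]
gripper_width: 0.196
grasp_force: 98.0
```

Request:
drive_tool([
  {"gripper":255,"offset":[0,0,-0.002],"angular":[0,0,0]},
  {"gripper":255,"offset":[0,0,-0.004],"angular":[0,0,0]},
  {"gripper":255,"offset":[0,0,-0.004],"angular":[0,0,0]},
])

```text
t: 14.0
eef_pos: [0.563, 0.0819, 0.185]
tool_rot: [-0.0, 0.602, 0.798, -0.001]
contact_force: [-0.2, -0.0, -5.2]
gripper_width: 0.196
grasp_force: 97.9
```

Load is 5.2 N, so the carrier is free. Lifting smoothly.

Request:
drive_tool([
  {"gripper":255,"offset":[0,0,-0.005],"angular":[0,0,0]},
  {"gripper":255,"offset":[0,0,-0.013],"angular":[0,0,0]},
  {"gripper":255,"offset":[0,0,-0.023],"angular":[0,0,0]},
  {"gripper":255,"offset":[0,0,-0.033],"angular":[0,0,0]},
  {"gripper":255,"offset":[0,0,-0.043],"angular":[0,0,0]},
])

```text
t: 14.5
eef_pos: [0.5637, 0.082, 0.2296]
tool_rot: [0.0, 0.602, 0.798, 0.0]
contact_force: [0.0, 0.3, -5.6]
gripper_width: 0.2
grasp_force: 97.8
```

Request:
drive_tool([
  {"gripper":255,"offset":[0,0,-0.01],"angular":[0,0,0]},
  {"gripper":255,"offset":[0,0,-0.02],"angular":[0,0,0]},
  {"gripper":255,"offset":[0,0,-0.03],"angular":[0,0,0]},
  {"gripper":255,"offset":[0,0,-0.04],"angular":[0,0,0]},
  {"gripper":255,"offset":[0,0,-0.05],"angular":[0,0,0]},
])

```text
t: 15.0
eef_pos: [0.5636, 0.082, 0.2792]
tool_rot: [-0.0, 0.602, 0.798, -0.0]
contact_force: [0.2, -0.0, -5.2]
gripper_width: 0.193
grasp_force: 97.9
```

Request:
drive_tool([
  {"gripper":255,"offset":[0,0,-0.009],"angular":[0,0,0]},
  {"gripper":255,"offset":[0,0,-0.016],"angular":[0,0,0]},
  {"gripper":255,"offset":[0,0,-0.02],"angular":[0,0,0]},
  {"gripper":255,"offset":[0,0,-0.022],"angular":[0,0,0]},
  {"gripper":255,"offset":[0,0,-0.023],"angular":[0,0,0]},
])

```text
t: 15.5
eef_pos: [0.5636, 0.082, 0.3013]
tool_rot: [-0.0, 0.602, 0.798, -0.0]
contact_force: [-1.0, 0.9, -5.1]
gripper_width: 0.196
grasp_force: 97.8
```

Request:
drive_tool([
  {"gripper":255,"offset":[0,0,0],"angular":[0,0,0]},
  {"gripper":255,"offset":[0,0,0],"angular":[0,0,0]},
  {"gripper":255,"offset":[0,0,0],"angular":[0,0,0]},
  {"gripper":255,"offset":[0,0,0],"angular":[0,0,0]},
  {"gripper":255,"offset":[0,0,0],"angular":[0,0,0]},
])

```text
t: 16.0
eef_pos: [0.5636, 0.082, 0.3013]
tool_rot: [-0.0, 0.602, 0.798, -0.0]
contact_force: [0.5, -0.4, -5.4]
gripper_width: 0.196
grasp_force: 97.9
```

```bash
python3 - <<'E'
from h import *
w=optics.read_camera('wrist');s=optics.read_camera('side');to([.564,.082,.3016],105.8)
cv2.imwrite('pics/fin.png',np.hstack([cv2.resize(w,(400,300)),cv2.resize(s[70:270,170:436],(400,300),interpolation=cv2.INTER_CUBIC)]))
E
```

```text
t 16.1 tcp [0.5636 0.0821 0.3013] F [ 0.3 -0.8 -5.4] off [-0.0002  0.0003 -0.0003] ang [-0.0001 -0.      0.0026]
```

View pics/fin.png

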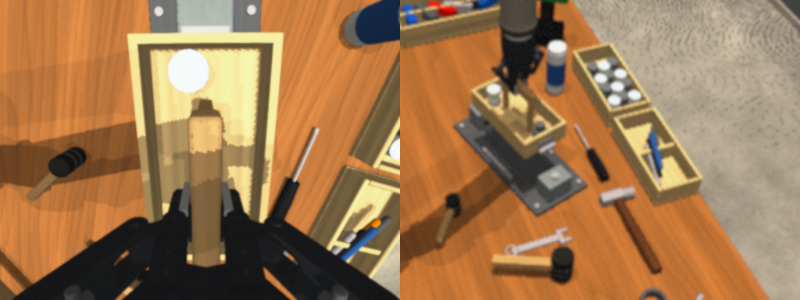

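The carrier hangs level above the dock. The white coupling is upright at (188,70) in the wrist half and the reducer shows at (540,127) in the side half; the mallet stands on the bench.

```bash
python3 -c "
from station import bot
print(bot.hand_in())"
```

```text
the job is handed in; nothing more can be done
None
```

The job is handed in at about 16 s: the pin was driven down with the mallet, the mallet was set back on the bench and released, and the carrier is held level about 12 cm up with both fittings standing.

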